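Square up the reed case pile

TASK

First swing the magnifier about a quarter turn on its post, away from the robot and clear of the pile stand. Then stack the other two reed cases, lids up, on the one already in the stand (the one in the recess has to be put down and taken again by its long sides to fit between the cheeks), so that all three form one square pile with their edges flush. Leave the magnifier swung clear and do not disturb the other things on the counter.

Things in the scene. Friction and masses are not known exactly. Their poses are not given: they have to be found in the camera images.
- case_pile: flat closed boxwood reed case with a rigid body, 46 (its x) x 66 (its y, long) x 16 mm thick, 50 g; origin at the centre of its underside, z out through its lid (a short dark line along x on the lid). It already lies on the floor of the pile stand between the cheeks: the bottom of the pile.
- case_recess: flat closed boxwood reed case with a rigid body, 46 (its x) x 66 (its y, long) x 16 mm thick, 50 g; origin at the centre of its underside, z out through its lid (a short dark line along x on the lid). It lies in the oak recess: the recess's long walls stand 3 mm beside its long sides and rise above its lid, so it can only be taken by its two short ends (66 mm apart).
- case_counter: flat closed boxwood reed case with a rigid body, 46 (its x) x 66 (its y, long) x 16 mm thick, 50 g; origin at the centre of its underside, z out through its lid (a short dark line along x on the lid). It lies free on the counter.
- stand: fixed dark wooden pile stand; origin on the counter under the pile centre. Base 84 mm along x, 6 mm thick, under the pile. Two upright cheeks, 40 mm wide (x), 10 mm thick, inner faces at y = -37 and +37 mm, tops at 70 mm: 4 mm gap at a case's short ends, no room for fingers; its long sides (x) are open. Base runs to y = -160 mm; magnifier post at y = -130 mm.
- recess: fixed oak block with a shallow oblong recess, 80 (x) x 194 (y) mm outside, 26 mm tall; origin under its centre on the counter. The recess is 52 (x) x 170 mm (y), floor 6 mm above the counter. Its brass flap, 3 mm thick, is laid open flat on the +x side, out to x = 100 mm.
- lens_arm (a joint): turn of the magnifier's brass arm about its vertical post, rad, stays where left: 0 = arm points along the stand's +y, lens straight over the pile; grows as the lens swings clockwise seen from above, towards the stand's +x (the side away from the robot); stops at -0.3 and 1.8.
- lens_hinge (a point): point on the post's axis, at the height of the arm (122 mm above the counter). The arm is 8 mm thick and 14 mm wide; lens 81 mm over its rim, its centre 130 mm from the axis.
- lens_knob (a point): centre of the top of the upright round boxwood knob on the arm, 16 mm across, 34 mm tall above the arm, 80 mm from the post's axis.
- cup: bystander, to be left alone: copper cup, 64 mm across, 68 mm tall
- reed_cap: bystander, to be left alone: black ebony reed cap, upright, 32 mm across, 70 mm tall
- hammer: bystander, to be left alone: tack hammer lying on its side, boxwood handle, 190 mm long
- square: bystander, to be left alone: small flat steel L-square, 100 x 76 mm, 6 mm thick
- awl: bystander, to be left alone: dark horn-handled awl lying down, 115 mm long
Not all that is in view belongs to the job. Leave any pink or red look-alike of the case_pile alone. What is shaped like the case_counter but purple is not meant.

How it is judged:
By the outcome, as a careful person would: the job done as asked, in the order asked, and still so for the second after the job is handed in, with the robot touching nothing.
It also fails if it takes over 70 s, if anything falls off the work surface, if the arm or the gripper's body presses on something with over 40 N, if the wrist force passes 120 N, or if a joint passes its speed limit or range.

ROBOT

A 6-joint arm with a two-finger parallel gripper is mounted at the origin on the work surface. World frame = base frame: x ahead of the robot, y to its left, z up, the work surface at z = 0. Lengths are in m, angles in rad, forces in N, time in s.
With the tool pointing down it reaches from about 0.375 to 0.975 m from the base axis. Payload 3.8 kg.
Tool frame: the origin (TCP) lies where the fingers leave the gripper's body, on its centre line; the fingertips stand 64 mm ahead of it and the grasp point (between the pads) lies 45 mm ahead of it; z points along the fingers, y is the line along which they close (so a half turn about z gives the same grasp; the last joint's range is limited). The gripper opens to 88 mm and grips with 3 to 60 N. Pads are 18 mm wide; open, the fingers measure 123 mm over their backs; the gripper's body (75 mm by 187 mm) begins 45 mm behind the grasp point.
Start: joints at [-1.237, 0.264, 1.604, -0, 1.274, -0.037], TCP at [0.245, -0.629, 0.303] pointing down, gripper open.
Joint ranges: [-2.63, 2.63], [-0.94, 2.18], [0.31, 2.57], [-1.31, 4.45], [0, 2.66], [-2.55, 2.55]. Speed limits (rad/s): [2.57, 2.57, 3.14, 3.14, 3.14, 3.14].

INTERFACE

Orientations are given as a rotation vector (axis times angle).
In Python, from rig import arm gives the robot as it stands.
- The arm moves only by the tool send_rows, never from a script. Its argument "steps" is a list of rows, each a list of 7 numbers: the shift along the tool's x, y, z in cm, then the turn, a rotation vector about the tool's x, y, z in degrees, then the finger opening in cm, from 0 to 8.81. In form: [[x, y, z, wx, wy, wz, gripper], ...]. A call has exactly 8 rows; each row is the pose to reach, as a shift and turn from the pose commanded when the call began, along the tool's axes at that moment; what a row does not reach only later rows make up. A row lasts 1/10 s, in which the tool goes at most 50 mm and 8.59 degrees, less where a joint would pass 70% of its speed; a pose out of reach is approached as far as the arm can. A call with a gripper value outside its range is refused whole. The fingers move at their own pace and stop on an object; the grip force is fixed at half the most. Time passes only in rows, so rows that repeat a pose let the fingers close, or fill a call up. It gives the time, the measured TCP pose, the force, the opening and the grip force at its end, in the units of the state.
- arm.get_obs(): the state, without advancing time (a new reading comes with each control period).
- arm.grab_frame(name): name is "scene" or "top" or "wrist"; returns (picture, depth): 400x640x3 uint8, red, green, blue; 400x640 float32, m along the optical axis (not along the pixel's ray), 0 where there is no reading.
- arm.camera_info(name): a dict with "fov_y" (degrees; the focal length in pixels is half the picture's height over the tangent of half this angle, whatever the lens; pixels are square), "cx", "cy" (the principal point, pixels), "T" (4x4, takes a point from camera to world coordinates); the wrist camera has in their place "hand_eye" (4x4, takes a point from camera to tool coordinates, whose origin is the TCP and whose axes are the flange's). Camera axes: x right, y up, looking along -z (the intrinsics and any distortion apply to the point x, -y, -z); pixel columns grow to the right and rows downward; lengths in m; the calibration is good to about 2 mm. A picture is of the moment at which its call begins: read the wrist's pose just before it. camera_info takes no time and is no camera call.
- arm.close_job(): hands the job in; it is judged then, once.
The state is a dict: "time": time; "joints": joint angles; "qd": joint speeds; "effort": joint torques, N m; "tool_pos": TCP position; "eef_rot": TCP orientation; "ft_force": force on the tool from outside, world axes, zero at the start; "torque": the same for the moment, N m; "width": finger opening in m; "grasp_force": force on a finger pad.
Only numpy, scipy, OpenCV 4.12 (cv2) and the standard library are available. Lean on these libraries where they do the work, as an engineer would, in place of code of your own. Each camera call takes 0.05 s, during which the arm holds its last target. There are 200 camera calls.

## Working session

There is one attempt and no reset: what is moved stays moved. The work goes in short steps, Python scripts to look and compute and a tool call to move; the robot and the scene stay as the last step left them, time stands still between calls to the robot, and variables do not carry over. Pictures are saved under pics/ and viewed, at most 10 in all, crops included, and the job is handed in when it is done.

Besides the shell and the picture viewer there is one more tool, called by a JSON object that holds its "api" and its "payload", one argument or row to a line. send_rows: Moves the arm, as the interface text tells. Its arguments: {"type":"object","properties":{"steps":{"type":"array","items":{"type":"array","items":{"type":"number"}}}},"required":["steps"]}

```bash
mkdir -p pics; ls
python3 - <<'E'
from rig import arm
import cv2,numpy as np
np.set_printoptions(precision=4,suppress=True)
print(arm.get_obs())
for n in ("scene","top","wrist"):
    p,d=arm.grab_frame(n); np.savez(f"pics/{n}0.npz",p=p,d=d)
    cv2.imwrite(f"pics/{n}0.png",p[:,:,::-1]); print(n,arm.camera_info(n))
E
```

```text
pics
{'time': 0.0, 'joints': array([-1.2369,  0.2647,  1.6054, -0.    ,  1.2737, -0.0369]), 'qd': array([ 0.0011,  0.001 , -0.0004, -0.0006,  0.0013, -0.0001]), 'effort': array([  0.0021, -50.2097, -35.6874,   0.0732,   0.0295,  -0.0002]), 'tool_pos': array([ 0.2444, -0.6286,  0.3014]), 'eef_rot': array([-3.0856, -0.5787,  0.0005]), 'ft_force': array([ 0.1588, -0.186 ,  0.9758]), 'torque': array([-0.0706, -0.0061,  0.0833]), 'grasp_force': 0.0, 'width': 0.08785631873692723}
scene {'fov_y': 46.33408813646962, 'cx': 318.7096146606234, 'cy': 199.0082468672039, 'T': array([[-0.4353, -0.5757,  0.6922,  1.3041],
       [ 0.9003, -0.2746,  0.3378,  0.3316],
       [-0.0044,  0.7702,  0.6378,  0.7993],
       [ 0.    ,  0.    ,  0.    ,  1.    ]])}
top {'fov_y': 49.479431938504135, 'cx': 312.78948351475555, 'cy': 200.3846464084998, 'T': array([[-0.0005,  0.9904, -0.1383,  0.3932],
       [-1.    , -0.0013, -0.0055, -0.0422],
       [-0.0056,  0.1383,  0.9904,  1.1198],
       [ 0.    ,  0.    ,  0.    ,  1.    ]])}
wrist {'fov_y': 68.41817967018793, 'cx': 323.80881950724756, 'cy': 198.56484668925336, 'hand_eye': array([[-0.0004,  0.9542,  0.2993,  0.0774],
       [ 1.    ,  0.0005, -0.0002, -0.0004],
       [-0.0003,  0.2993, -0.9542, -0.081 ],
       [ 0.    ,  0.    ,  0.    ,  1.    ]])}
```

View pics/top0.png

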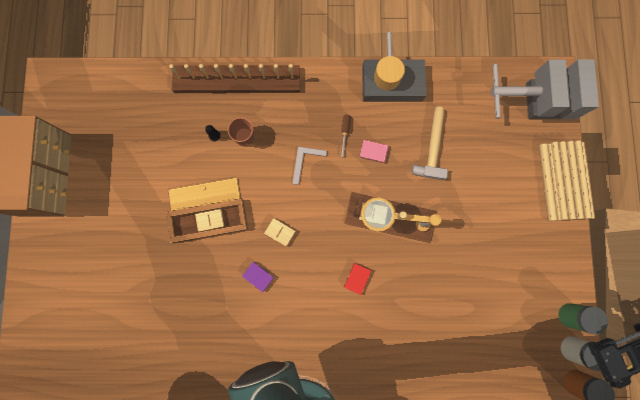

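View pics/scene0.png

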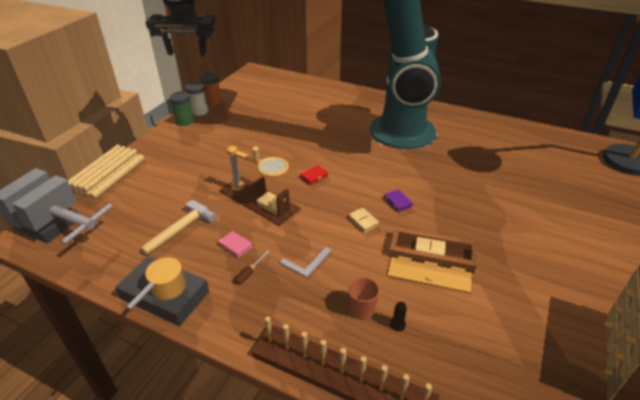

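The top view shows the counter case at about (280,232), the recess and its case at (208,220), the lens and pile at (378,214), the knob at (403,216) and the post at (436,220). The purple, red and pink boxes are decoys. The scene view agrees. Next I measure with depth from both views.

```bash
cat > h.py <<'E'
import numpy as np, cv2
from scipy.spatial.transform import Rotation as R
from rig import arm
np.set_printoptions(precision=4,suppress=True)
def toolT():
    o=arm.get_obs(); T=np.eye(4); T[:3,:3]=R.from_rotvec(o['eef_rot']).as_matrix(); T[:3,3]=o['tool_pos']; return T
def pts(name,d,T=None):
    i=arm.camera_info(name); f=200/np.tan(np.radians(i['fov_y']/2))
    if name=='wrist': T=T@i['hand_eye']
    else: T=i['T']
    v,u=np.mgrid[:400,:640]
    P=np.stack([(u-i['cx'])/f*d,-(v-i['cy'])/f*d,-d],-1)
    W=P@T[:3,:3].T+T[:3,3]; W[d<=0]=np.nan; return W
def snap(name,tag):
    T=toolT(); p,d=arm.grab_frame(name); cv2.imwrite(f'pics/{tag}.png',p[:,:,::-1]); np.savez(f'pics/{tag}.npz',p=p,d=d,T=T)
    return p,d,pts(name,d,T)
def rect(XY):
    (c,s,a)=cv2.minAreaRect((XY*1000).astype(np.float32)); return np.array(c)/1000,np.array(s),a
def rep(W,m,seed=None):
    m=m.astype(np.uint8); n,l,s,c=cv2.connectedComponentsWithStats(m)
    for k in range(1,n):
        if s[k,4]>25:
            Q=W[l==k]; print(c[k].round(),s[k,4],'mean',Q.mean(0),'zmed',np.median(Q[:,2]).round(4),'rect',*rect(Q[:,:2]))
E
python3 - <<'E'
from h import *
for n in('top','scene'):
    z=np.load(f'pics/{n}0.npz'); W=pts(n,z['d']); h=cv2.cvtColor(z['p'],cv2.COLOR_RGB2HSV)
    print(n,'table z',np.nanmedian(W[...,2]))
    roi=(W[...,0]>.3)&(W[...,0]<.75)&(W[...,1]>-.5)&(W[...,1]<.4)
    for lo,hi in((.011,.019),(.019,.033),(.05,.08),(.105,.135),(.135,.175)):
        print(lo,hi); rep(W,roi&(W[...,2]>lo)&(W[...,2]<hi))
E
```

```text
top table z -0.0003673873184057985
0.011 0.019
[345. 129.] 56 mean [ 0.7364 -0.1199  0.0152] zmed 0.015 rect [ 0.7362 -0.1198] [26.9575 18.6662] 1.3227416276931763
[239. 130.] 27 mean [0.7353 0.1577 0.0149] zmed 0.0144 rect [0.7334 0.156 ] [17.9685 47.2566] 34.65898132324219
[373. 151.] 419 mean [ 0.6778 -0.1941  0.0152] zmed 0.0152 rect [ 0.6783 -0.1941] [66.2494 47.2133] 76.59739685058594
[429. 151.] 27 mean [ 0.678  -0.3398  0.0158] zmed 0.0163 rect [ 0.6785 -0.3414] [ 6.5156 41.5629] 82.7666244506836
[279. 232.] 430 mean [0.4663 0.0493 0.0155] zmed 0.0156 rect [0.4666 0.0496] [66.1064 46.6351] 59.963226318359375
[421. 227.] 64 mean [ 0.4794 -0.3119  0.0141] zmed 0.0139 rect [ 0.4795 -0.3117] [34.2599 18.904 ] 65.50900268554688
[257. 277.] 452 mean [0.3546 0.1038 0.0157] zmed 0.0158 rect [0.3545 0.1039] [66.0503 46.9439] 52.889984130859375
[357. 279.] 459 mean [ 0.3489 -0.1466  0.0155] zmed 0.0156 rect [ 0.349  -0.1471] [46.7587 65.5895] 65.81673431396484
0.019 0.033
[432. 157.] 662 mean [ 0.6586 -0.3451  0.0242] zmed 0.0242 rect [ 0.6798 -0.3485] [ 87.5844 145.5418] 78.2092361450
[... 3351 characters left out ...]
mean [ 0.5126 -0.2289  0.0617] zmed 0.0628 rect [ 0.5117 -0.2302] [11.455  41.9725] 78.7462387084961
[282. 196.] 108 mean [ 0.5312 -0.1473  0.0611] zmed 0.0626 rect [ 0.529  -0.1486] [13.8234 42.1795] 77.08755493164062
[364. 288.] 308 mean [0.7149 0.1447 0.0598] zmed 0.0609 rect [0.7203 0.1451] [63.2888 58.8959] 89.3095703125
[400. 308.] 121 mean [0.7319 0.2261 0.0606] zmed 0.0617 rect [0.7294 0.2257] [21.2389 19.6176] 65.67143249511719
0.105 0.135
[262. 163.] 752 mean [ 0.5042 -0.2158  0.1225] zmed 0.1227 rect [ 0.5093 -0.2366] [ 78.4953 180.7366] 4.709632873535156
0.135 0.175
[255. 152.] 61 mean [ 0.5015 -0.2347  0.1495] zmed 0.1507 rect [ 0.5001 -0.2369] [16.4472 13.6577] 65.7010269165039
```

```bash
cat >> h.py <<'E'
def go(*ways):
    """ways: (x,y,z TCP world, yaw deg of tool y, width cm); prints rows relative to the current pose"""
    T=toolT()
    for x,y,z,a,w in ways:
        a=np.radians(a); c,s=np.cos(a),np.sin(a)
        G=np.array([[-s,c,0],[c,s,0],[0,0,-1.]])
        p=T[:3,:3].T@(np.array([x,y,z])-T[:3,3])*100
        r=R.from_matrix(T[:3,:3].T@G).as_rotvec(degrees=True)
        print([round(float(q),2) for q in (*p,*r,w)])
def st():
    o=arm.get_obs(); m=R.from_rotvec(o['eef_rot']).as_matrix()
    print('t %.1f'%o['time'],o['tool_pos'],'yaw %.2f'%np.degrees(np.arctan2(m[1,1],m[0,1])),'tilt',m[:2,2],'f',o['ft_force'],'w',o['width'],o['grasp_force'],'j',o['joints'])
E
python3 - <<'E'
from h import *
st(); go((.4975,-.235,.34,-5,8.8))
E
```

```text
t 0.1 [ 0.2445 -0.6287  0.3017] yaw -68.75 tilt [-0.0006  0.0016] f [ 0.0735 -0.4851  0.5633] w 0.08831704210722367 0.0 j [-1.2369  0.2646  1.605  -0.      1.2737 -0.0369]
[37.85, -27.53, -3.78, -0.08, -0.06, -63.75, 8.8]
```

{"api": "send_rows", "payload": {
  "steps": [
    [4,-2.9,-1,0,0,-7,8.8],
    [8,-5.8,-2,0,0,-14,8.8],
    [12,-8.7,-3,0,0,-21,8.8],
    [16,-11.6,-3.8,0,0,-28,8.8],
    [20,-14.5,-3.8,0,0,-35,8.8],
    [24,-17.4,-3.8,0,0,-42,8.8],
    [28,-20.3,-3.8,0,0,-49,8.8],
    [32,-23.2,-3.8,0,0,-56,8.8]
  ]
}}

```text
time: 0.95
tool_pos: [0.4593, -0.295, 0.3406]
eef_rot: [2.45, 1.967, 0.0]
ft_force: [1.0, 0.3, 0.6]
width: 0.0879
grasp_force: 0.0
```

Run:
```python
from h import *
st(); go((.4975,-.235,.34,-5,8.8))
```

```text
t 0.9 [ 0.4593 -0.295   0.3406] yaw -12.48 tilt [0.0001 0.    ] f [0.9684 0.2967 0.5939] w 0.08786769907502527 0.0 j [-0.6165 -0.0029  1.8337  0.      1.3107 -0.3988]
[6.68, 2.43, 0.06, 0.0, -0.0, -7.48, 8.8]
```

{"api": "send_rows", "payload": {
  "steps": [
    [2.2,0.8,0,0,0,-2.5,8.8],
    [4.4,1.6,0,0,0,-5,8.8],
    [6.7,2.4,0,0,0,-7.5,4],
    [6.7,2.4,0,0,0,-7.5,4],
    [6.7,2.4,0,0,0,-7.5,4],
    [6.7,2.4,0,0,0,-7.5,4],
    [6.7,2.4,0,0,0,-7.5,4],
    [6.7,2.4,0,0,0,-7.5,4]
  ]
}}

```text
time: 1.75
tool_pos: [0.4966, -0.2377, 0.3407]
eef_rot: [-2.322, -2.116, 0.0]
ft_force: [-0.4, 0.4, 0.0]
width: 0.0422
grasp_force: 0.0
```

Run:
```python
from h import *
st(); p,d,W=snap('wrist','w1')
z=W[...,2]; print('table',np.nanmedian(z))
roi=(abs(W[...,0]-.5)<.15)&(abs(W[...,1]+.25)<.15)
for lo,hi in((.012,.03),(.06,.08),(.112,.135),(.145,.175)): print(lo);rep(W,roi&(z>lo)&(z<hi))
```

```text
t 1.8 [ 0.4966 -0.2377  0.3407] yaw -5.34 tilt [-0.0001 -0.0001] f [-0.3562  0.3567  0.016 ] w 0.042224976234931696 0.0 j [-0.4916  0.0062  1.8245 -0.0001  1.311  -0.3983]
table -8.231085831428286e-05
0.012
[220. 109.] 928 mean [ 0.3657 -0.1514  0.015 ] zmed 0.015 rect [ 0.3605 -0.1523] [47.1155 42.8817] 65.6600341796875
[417. 224.] 1240 mean [ 0.6233 -0.3359  0.0228] zmed 0.0241 rect [ 0.63   -0.3385] [88.1098 42.0587] 81.08746337890625
[314. 217.] 70 mean [ 0.4745 -0.3148  0.0132] zmed 0.0132 rect [ 0.4735 -0.3148] [28.2087  7.4958] 84.08277130126953
[332. 217.] 69 mean [ 0.5006 -0.3171  0.0131] zmed 0.0131 rect [ 0.5016 -0.3176] [25.5687  7.4384] 85.06748962402344
0.06
[345.  93.] 255 mean [ 0.5291 -0.1486  0.0686] zmed 0.0687 rect [ 0.5263 -0.1487] [ 9.8366 39.387 ] 77.03180694580078
[345. 169.] 29 mean [ 0.5225 -0.2356  0.0688] zmed 0.069 rect [ 0.5223 -0.2364] [11.3892  4.9362] 30.272926330566406
0.112
[324. 133.] 5193 mean [ 0.5015 -0.1862  0.1246] zmed 0.1246 rect [ 0.5013 -0.1868] [79.69   79.9125] 32.51726531982422
[323. 235.] 1018 mean [ 0.4899 -0.2941  0.1264] zmed 0.1256 rect [ 0.4894 -0.2895] [77.5404 24.9161] 86.98369598388672
0.145
[324. 191.] 259 mean [ 0.4965 -0.235   0.1573] zmed 0.1587 rect [ 0.4964 -0.236 ] [14.652  15.3435] 44.97623062133789
```

View pics/w1.png

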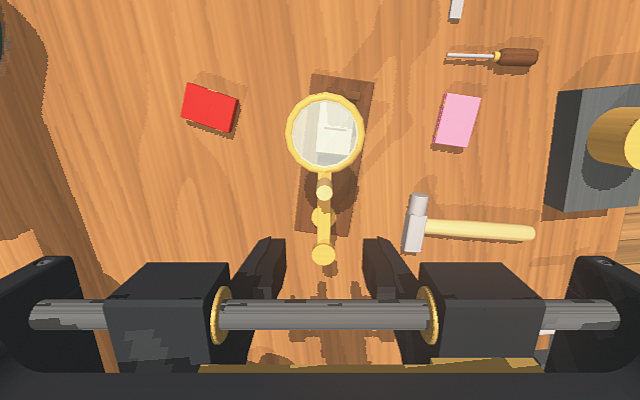

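The knob is at (324,191), which is world (.4965,-.236,.159). The lens is at (325,133), the post at (323,254), and the hammer is well to the side. I'll lower the fingers to cage the knob.

Run:
```python
from h import *
st(); go((.4965,-.236,.2,-5.7,4.2))
```

```text
t 1.8 [ 0.4966 -0.2376  0.3407] yaw -5.33 tilt [-0.     -0.0001] f [0.2519 0.2007 0.2775] w 0.0404643035861126 0.0 j [-0.4914  0.006   1.8245 -0.0001  1.311  -0.3983]
[0.16, -0.03, 14.07, -0.0, 0.0, 0.37, 4.2]
```

{"api": "send_rows", "payload": {
  "steps": [
    [0.1,0,3.5,0,0,0,4.2],
    [0.1,0,7,0,0,0,4.2],
    [0.1,0,10.5,0,0,0.4,4.2],
    [0.1,0,14,0,0,0.4,4.2],
    [0.1,0,14,0,0,0.4,4.2],
    [0.1,0,14,0,0,0.4,2.4],
    [0.1,0,14,0,0,0.4,2.4],
    [0.1,0,14,0,0,0.4,2.4]
  ]
}}

```text
time: 2.6
tool_pos: [0.4985, -0.2367, 0.2034]
eef_rot: [2.325, 2.106, 0.002]
ft_force: [-0.3, 0.2, 1.5]
width: 0.0241
grasp_force: 0.0
```

Run:
```python
from h import *
st(); P=np.array([.4886,-.3156]);T=toolT()
for k in range(2):
  for a in np.arange(8,95,8)[:8] if k==0 else [72,80,88,92,95]:
    t=np.radians(84.3-a); q=P+.08*np.array([np.cos(t),np.sin(t)]); go((*q,.2,-5.7-a,2.4))
```

```text
t 2.6 [ 0.4985 -0.2367  0.2034] yaw -5.66 tilt [ 0.004  -0.0021] f [-0.3052  0.1997  1.5416] w 0.024110782523620526 0.0 j [-0.4885  0.1143  1.973   0.      1.0498 -0.3897]
[-0.02, 0.91, 0.34, 0.25, 0.08, 8.04, 2.4]
[-0.26, 2.0, 0.35, 0.25, 0.06, 16.04, 2.4]
[-0.64, 3.05, 0.35, 0.26, 0.05, 24.04, 2.4]
[-1.16, 4.04, 0.36, 0.26, 0.03, 32.04, 2.4]
[-1.82, 4.94, 0.36, 0.26, 0.01, 40.04, 2.4]
[-2.59, 5.74, 0.37, 0.27, -0.01, 48.04, 2.4]
[-3.47, 6.43, 0.37, 0.27, -0.03, 56.04, 2.4]
[-4.44, 6.99, 0.38, 0.27, -0.05, 64.04, 2.4]
[-5.48, 7.4, 0.38, 0.27, -0.07, 72.04, 2.4]
[-6.56, 7.67, 0.38, 0.27, -0.09, 80.04, 2.4]
[-7.67, 7.79, 0.38, 0.27, -0.11, 88.04, 2.4]
[-8.23, 7.79, 0.39, 0.26, -0.12, 92.04, 2.4]
[-8.65, 7.76, 0.39, 0.26, -0.12, 95.04, 2.4]
```

{"api": "send_rows", "payload": {
  "steps": [
    [0,0.9,0.3,0,0,8,2.4],
    [-0.3,2,0.3,0,0,16,2.4],
    [-0.6,3,0.3,0,0,24,2.4],
    [-1.2,4,0.3,0,0,32,2.4],
    [-1.8,4.9,0.3,0,0,40,2.4],
    [-2.6,5.7,0.3,0,0,48,2.4],
    [-3,6.1,0.3,0,0,52,2.4],
    [-3.5,6.4,0.3,0,0,56,2.4]
  ]
}}

```text
time: 3.4
tool_pos: [0.5585, -0.2774, 0.1996]
eef_rot: [3.046, 0.764, 0.004]
ft_force: [0.7, 1.5, -0.5]
width: 0.024
grasp_force: 0.6
```

Run:
```python
from h import *
st(); P=np.array([.4886,-.3156])
for a in [60,66,72,78,84,89,93]:
    t=np.radians(84.3-a); q=P+.08*np.array([np.cos(t),np.sin(t)]); go((*q,.2,-5.7-a,2.4))
```

```text
t 3.4 [ 0.5585 -0.2774  0.1996] yaw -61.83 tilt [ 0.0025 -0.0006] f [ 0.7199  1.5296 -0.4664] w 0.023993898849157598 0.5860625675995834 j [-0.5012  0.2484  1.8214  0.0007  1.0693  0.5775]
[0.02, 0.61, -0.04, 0.1, -0.11, 3.87, 2.4]
[-0.08, 1.44, -0.04, 0.09, -0.12, 9.87, 2.4]
[-0.27, 2.26, -0.04, 0.08, -0.12, 15.87, 2.4]
[-0.54, 3.05, -0.03, 0.08, -0.13, 21.87, 2.4]
[-0.89, 3.81, -0.03, 0.07, -0.13, 27.87, 2.4]
[-1.24, 4.41, -0.03, 0.07, -0.13, 32.87, 2.4]
[-1.56, 4.87, -0.03, 0.06, -0.14, 36.87, 2.4]
```

{"api": "send_rows", "payload": {
  "steps": [
    [0,0.6,0,0,0,4,2.4],
    [-0.1,1.4,0,0,0,10,2.4],
    [-0.3,2.3,0,0,0,16,2.4],
    [-0.5,3,0,0,0,22,2.4],
    [-0.9,3.8,0,0,0,28,2.4],
    [-1.2,4.4,0,0,0,33,2.4],
    [-1.6,4.9,0,0,0,37,2.4],
    [-1.6,4.9,0,0,0,37,2.4]
  ]
}}

```text
time: 4.2
tool_pos: [0.5672, -0.3288, 0.1996]
eef_rot: [3.131, -0.238, 0.004]
ft_force: [-0.5, -0.3, 0.4]
width: 0.0241
grasp_force: 0.0
```

{"api": "send_rows", "payload": {
  "steps": [
    [0,0,0,0,0,0,3],
    [0,-0.2,0,0,0,0,3],
    [0,-0.2,-3,0,0,0,3],
    [0,-0.2,-6,0,0,0,3],
    [0,-0.2,-10,0,0,0,3],
    [0,-0.2,-14,0,0,0,8.8],
    [0,-0.2,-14,0,0,0,8.8],
    [0,-0.2,-14,0,0,0,8.8]
  ]
}}

```text
time: 5.0
tool_pos: [0.5674, -0.3257, 0.3397]
eef_rot: [3.131, -0.235, 0.005]
ft_force: [-0.0, -0.6, -0.5]
width: 0.0519
grasp_force: 0.0
```

Run:
```python
from h import *
st(); p,d,W=snap('top','t2'); z=W[...,2]
roi=(abs(W[...,0]-.55)<.15)&(abs(W[...,1]+.25)<.2)
for lo,hi in((.012,.03),(.06,.08),(.112,.135)): print(lo);rep(W,roi&(z>lo)&(z<hi))
go((.517,-.188,.26,-12.5,8.8))
```

```text
t 5.0 [ 0.5674 -0.3257  0.3397] yaw -98.60 tilt [ 0.003  -0.0018] f [-0.0299 -0.6457 -0.4569] w 0.051916426014356254 0.0 j [-0.5592  0.2034  1.6098  0.      1.3248  1.1616]
0.012
[374. 151.] 400 mean [ 0.677  -0.195   0.0157] zmed 0.0156 rect [ 0.678  -0.1938] [65.9734 46.7547] 76.22667694091797
[417. 170.] 94 mean [ 0.6255 -0.3037  0.0219] zmed 0.0224 rect [ 0.6263 -0.3041] [25.9739 23.6567] 0.41775059700012207
[373. 213.] 502 mean [ 0.5134 -0.1898  0.0215] zmed 0.0216 rect [ 0.5131 -0.1941] [77.0116 47.3164] 77.39716339111328
[420. 224.] 76 mean [ 0.4868 -0.31    0.0154] zmed 0.0144 rect [ 0.4881 -0.3115] [24.6659 34.2419] 83.22496795654297
0.06
[358. 207.] 70 mean [ 0.5247 -0.1473  0.0689] zmed 0.069 rect [ 0.5251 -0.1477] [ 9.8484 38.308 ] 76.71292877197266
[392. 214.] 76 mean [ 0.5062 -0.2289  0.069 ] zmed 0.0697 rect [ 0.5068 -0.2296] [10.203  40.2202] 76.23690032958984
0.112
[434. 199.] 318 mean [ 0.5349 -0.3172  0.1259] zmed 0.126 rect [ 0.5346 -0.3172] [ 29.2833 118.8012] 89.55229187011719
[-6.96, -12.83, 7.75, -0.02, 0.01, -86.11, 8.8]
```

{"api": "send_rows", "payload": {
  "steps": [
    [-0.9,-1.6,0.5,0,0,-8,8.8],
    [-1.8,-3.2,1,0,0,-16,8.8],
    [-2.6,-4.8,1.5,0,0,-24,8.8],
    [-3.5,-6.4,2,0,0,-32,8.8],
    [-4.4,-8,2.5,0,0,-40,8.8],
    [-5.2,-9.6,3,0,0,-48,8.8],
    [-6.1,-11.2,3.5,0,0,-56,8.8],
    [-7,-12.8,4,0,0,-64,8.8]
  ]
}}

```text
time: 5.85
tool_pos: [0.5153, -0.1874, 0.2946]
eef_rot: [-2.774, -1.466, 0.005]
ft_force: [0.4, 0.1, -0.4]
width: 0.0878
grasp_force: 0.0
```

{"api": "send_rows", "payload": {
  "steps": [
    [0,0,0.5,0,0,-8,8.8],
    [0,0,1,0,0,-16,8.8],
    [0,0,2,0,0,-22,8.8],
    [0,0,2,0,0,-22,8.8],
    [0,0,2,0,0,-22,8.8],
    [0,0,2,0,0,-22,8.8],
    [0,0,2,0,0,-22,8.8],
    [0,0,2,0,0,-22,8.8]
  ]
}}

```text
time: 6.65
tool_pos: [0.517, -0.1888, 0.2781]
eef_rot: [2.453, 1.962, 0.0]
ft_force: [-0.7, 0.2, 0.4]
width: 0.0881
grasp_force: 0.0
```

Run:
```python
from h import *
st(); p,d,W=snap('wrist','w3'); z=W[...,2]
print('table',np.nanmedian(z[(z<.01)]))
roi=(abs(W[...,0]-.55)<.2)&(abs(W[...,1]+.2)<.2)
for lo,hi in((.0195,.027),(.063,.075),(.112,.135)): print(lo);rep(W,roi&(z>lo)&(z<hi))
go((.468,.049,.29,-30,8.8))
```

```text
t 6.7 [ 0.517  -0.1888  0.2781] yaw -12.69 tilt [ 0.0005 -0.0002] f [-0.7208  0.1754  0.3504] w 0.08808055741623338 0.0 j [-0.3954  0.0458  1.9005  0.      1.1948 -0.1739]
table -0.0009149383249726362
0.0195
[322. 176.] 1987 mean [ 0.5146 -0.1895  0.0211] zmed 0.021 rect [ 0.515  -0.1896] [65.2376 46.0265] 78.33078002929688
[324. 207.] 66 mean [ 0.5087 -0.2256  0.0228] zmed 0.0227 rect [ 0.5087 -0.2258] [ 1.6307 38.9778] 75.7805404663086
[433. 238.] 62 mean [ 0.6324 -0.2968  0.0223] zmed 0.0223 rect [ 0.6319 -0.296 ] [ 8.5936 20.6035] 48.2200813293457
[485. 265.] 541 mean [ 0.6933 -0.3496  0.0226] zmed 0.0227 rect [ 0.7036 -0.3539] [20.0041 91.5524] 80.84803771972656
[324. 270.] 36 mean [ 0.4892 -0.3099  0.0238] zmed 0.0239 rect [ 0.4889 -0.3104] [ 5.2486 14.3105] 77.50948333740234
0.063
[324. 145.] 441 mean [ 0.5262 -0.1482  0.0686] zmed 0.0687 rect [ 0.5261 -0.1484] [10.0003 39.4407] 77.37281799316406
[324. 224.] 366 mean [ 0.5078 -0.229   0.0683] zmed 0.0687 rect [ 0.5077 -0.2296] [ 9.5845 38.6468] 77.6954116821289
[323. 291.] 87 mean [ 0.489  -0.3099  0.0691] zmed 0.0692 rect [ 0.4887 -0.3108] [ 6.4538 15.145 ] 79.22689819335938
0.112
[485. 289.] 43 mean [ 0.6442 -0.3035  0.1232] zmed 0.1233 rect [ 0.6439 -0.3026] [ 2.8023 13.5661] 37.505889892578125
[337. 335.] 574 mean [ 0.5002 -0.3207  0.1277] zmed 0.1287 rect [ 0.5168 -0.325 ] [19.3273 86.2668] 79.68521881103516
[439. 339.] 598 mean [ 0.5965 -0.3511  0.1248] zmed 0.1248 rect [ 0.5963 -0.352 ] [25.5584 43.8287] 74.7115707397461
[22.12, -10.0, -1.2, 0.04, -0.0, 17.31, 8.8]
```

View pics/w3.png

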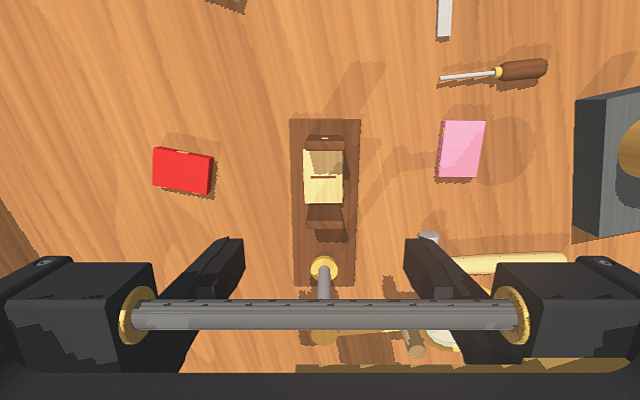

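The pile case lid is at (322,176), which is world (.515,-.1896) with the lid at about 22 mm above the table and its y axis at 78°. The magnifier is swung clear to lower right. Next is the counter case.

{"api": "send_rows", "payload": {
  "steps": [
    [3.7,-1.7,0,0,0,3,8.8],
    [7.4,-3.4,0,0,0,6,8.8],
    [11.1,-5,0,0,0,9,8.8],
    [14.8,-6.7,0,0,0,12,8.8],
    [18.5,-8.3,0,0,0,15,8.8],
    [22.1,-10,0,0,0,17.3,8.8],
    [22.1,-10,0,0,0,17.3,8.8],
    [22.1,-10,0,0,0,17.3,8.8]
  ]
}}

```text
time: 7.5
tool_pos: [0.4677, 0.0494, 0.2781]
eef_rot: [2.717, 1.575, 0.001]
ft_force: [-0.8, -0.1, 0.2]
width: 0.088
grasp_force: 0.0
```

Run:
```python
from h import *
st(); p,d,W=snap('wrist','w4'); z=W[...,2]
print('table',np.nanmedian(z[(z<.01)]))
roi=(abs(W[...,0]-.47)<.08)&(abs(W[...,1]-.05)<.08)
rep(W,roi&(z>.012)&(z<.02))
```

```text
t 7.5 [0.4677 0.0494 0.2781] yaw -29.79 tilt [ 0.001  -0.0005] f [-0.7638 -0.0576  0.2023] w 0.08799017198561475 0.0 j [ 0.0526 -0.1134  2.0543 -0.0006  1.1997  0.5728]
table -0.0009047607178757355
[324. 173.] 2069 mean [0.4679 0.0506 0.015 ] zmed 0.015 rect [0.4671 0.0498] [65.3355 46.4766] 59.501651763916016
```

Run:
```python
from h import *
go((.4675,.0502,.068,-30.5,8.8))
```

```text
[0.12, -0.14, 21.0, 0.05, 0.01, 0.61, 8.8]
```

{"api": "send_rows", "payload": {
  "steps": [
    [0.1,-0.1,4,0,0,0.6,8.8],
    [0.1,-0.1,8,0,0,0.6,8.8],
    [0.1,-0.1,12,0,0,0.6,8.8],
    [0.1,-0.1,16,0,0,0.6,8.8],
    [0.1,-0.1,19,0,0,0.6,8.8],
    [0.1,-0.1,20.5,0,0,0.6,8.8],
    [0.1,-0.1,21,0,0,0.6,8.8],
    [0.1,-0.1,21,0,0,0.6,8.8]
  ]
}}

```text
time: 8.35
tool_pos: [0.4673, 0.049, 0.0672]
eef_rot: [-2.729, -1.555, 0.002]
ft_force: [-0.4, -0.6, 0.4]
width: 0.088
grasp_force: 0.0
```

{"api": "send_rows", "payload": {
  "steps": [
    [0,0,0,0,0,0,4],
    [0,0,0,0,0,0,4],
    [0,0,0,0,0,0,4],
    [0,0,0,0,0,0,4],
    [0,0,0,0,0,0,4],
    [0,0,0,0,0,0,4],
    [0,0,0,0,0,0,4],
    [0,0,0,0,0,0,4]
  ]
}}

```text
time: 9.15
tool_pos: [0.4675, 0.0503, 0.068]
eef_rot: [2.728, 1.558, 0.001]
ft_force: [-1.1, -0.0, 3.5]
width: 0.0457
grasp_force: 30.0
```

Run:
```python
from h import *
st(); go((.4675,.0502,.2,-30.5,4))
```

```text
t 9.2 [0.4675 0.0503 0.068 ] yaw -30.55 tilt [0.0004 0.0001] f [-1.0942 -0.0332  3.5412] w 0.045666406867126835 30.00081092119217 j [0.0542 0.1609 2.2246 0.0001 0.7557 0.5873]
[-0.01, 0.0, -13.2, 0.02, -0.01, -0.05, 4.0]
```

{"api": "send_rows", "payload": {
  "steps": [
    [0,0,-2,0,0,0,4],
    [0,0,-5,0,0,0,4],
    [0,0,-9,0,0,0,4],
    [0,0,-13.2,0,0,0,4],
    [0,0,-13.2,0,0,0,4],
    [0,0,-13.2,0,0,0,4],
    [0,0,-13.2,0,0,0,4],
    [0,0,-13.2,0,0,0,4]
  ]
}}

```text
time: 9.95
tool_pos: [0.4658, 0.0501, 0.1975]
eef_rot: [-2.727, -1.557, 0.006]
ft_force: [-0.6, -0.1, -0.6]
width: 0.0458
grasp_force: 30.0
```

Run:
```python
from h import *
st(); go((.515,-.1896,.2,-12.2,4))
```

```text
t 9.9 [0.4658 0.0501 0.1975] yaw -30.55 tilt [-0.0043 -0.0003] f [-0.5673 -0.0623 -0.5801] w 0.04579259985879186 29.99975323677063 j [ 0.054  -0.034   2.1396 -0.      1.0403  0.5873]
[-18.14, 16.42, -0.27, -0.22, 0.1, -18.35, 4.0]
```

{"api": "send_rows", "payload": {
  "steps": [
    [-3,2.7,0,0,0,-3,4],
    [-6,5.4,0,0,0,-6,4],
    [-9,8.1,0,0,0,-9,4],
    [-12,10.8,0,0,0,-12,4],
    [-15,13.5,0,0,0,-15,4],
    [-17,15.3,0,0,0,-18,4],
    [-18.1,16.3,0,0,0,-18.4,4],
    [-18.1,16.3,0,0,0,-18.4,4]
  ]
}}

```text
time: 10.75
tool_pos: [0.5153, -0.1896, 0.1983]
eef_rot: [-2.446, -1.969, 0.002]
ft_force: [-0.1, 0.5, -1.6]
width: 0.0454
grasp_force: 30.0
```

{"api": "send_rows", "payload": {
  "steps": [
    [0,0,0,0,0,0,4],
    [0,0,0,0,0,0,4],
    [0,0,0,0,0,0,4],
    [0,0,0,0,0,0,4],
    [0,0,0,0,0,0,4],
    [0,0,0,0,0,0,4],
    [0,0,0,0,0,0,4],
    [0,0,0,0,0,0,4]
  ]
}}

```text
time: 11.55
tool_pos: [0.5157, -0.1885, 0.1997]
eef_rot: [2.444, 1.974, 0.0]
ft_force: [-0.3, 0.2, -0.9]
width: 0.0453
grasp_force: 30.0
```

Run:
```python
from h import *
st(); go((.515,-.1896,.091,-12.2,4))
p,d,W=snap('wrist','w5'); z=W[...,2]
roi=(abs(W[...,0]-.515)<.08)&(abs(W[...,1]+.19)<.08)
for lo,hi in ((.063,.075),(.135,.158)): rep(W,roi&(z>lo)&(z<hi))
```

```text
t 11.6 [ 0.5157 -0.1885  0.1997] yaw -12.16 tilt [ 0. -0.] f [-0.3072  0.1789 -0.9426] w 0.045256799195874144 29.999787211418152 j [-0.3959  0.1153  1.9793  0.      1.047  -0.1837]
[-0.12, -0.04, 10.87, 0.0, 0.0, 0.04, 4.0]
[327. 158.] 787 mean [ 0.5263 -0.148   0.0685] zmed 0.0687 rect [ 0.5264 -0.1482] [10.3285 39.4656] 78.32479858398438
[324. 249.] 10579 mean [ 0.5172 -0.1796  0.1468] zmed 0.1467 rect [ 0.5165 -0.1825] [53.9956 75.7309] 77.2366943359375
```

View pics/w5.png

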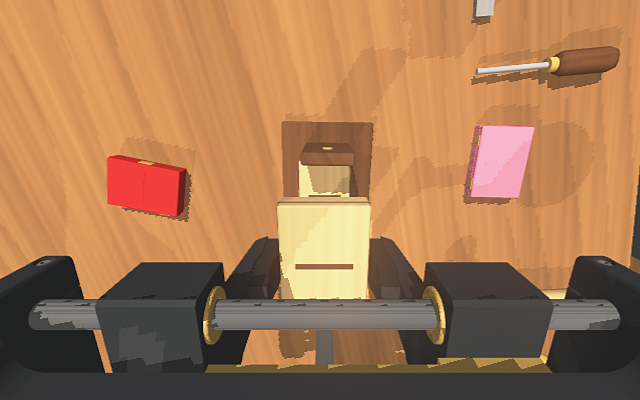

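The held case lid is in the lower centre with its line at (324,267), level and square between the pads. I'll check the line's position against the TCP.

Run:
```python
from h import *
z=np.load('pics/w5.npz');T=z['T'];W=pts('wrist',z['d'],T)
def tl(P): return (P-T[:3,3])@T[:3,:3]
i=arm.camera_info('wrist'); print('line',tl(W[267,324]),'front edge',[tl(W[r,324]).round(4) for r in (198,202,206,210)])
z=np.load('pics/w4.npz');T=z['T']; 
g=cv2.cvtColor(z['p'],cv2.COLOR_RGB2GRAY); print(g[160:186,324])
z=np.load('pics/w5.npz');g=cv2.cvtColor(z['p'],cv2.COLOR_RGB2GRAY); print(g[258:276,324],g[195:212,324])
```

```text
line [-0.001  -0.0002  0.0527] front edge [array([ 0.0322, -0.0002,  0.0654]), array([ 0.0323, -0.0002,  0.0583]), array([ 0.0322, -0.0002,  0.0524]), array([ 0.0299, -0.0002,  0.0532])]
[227 227 227 227 227 227 227 226 226 226 226 227 233 208 102  90 213 231
 227 225 225 224 224 224 225 225]
[229 229 229 230 233 246 117 115 120 119 109 182 238 231 229 230 229 228] [116 100 187 185 185 187 166 105 195 185 214 233 227 222 221 220 221]
```

{"api": "send_rows", "payload": {
  "steps": [
    [0,0,2,0,0,0,4],
    [-0.04,0,5,0,0,0,4],
    [-0.04,0,7,0,0,0,4],
    [-0.04,0,8.5,0,0,0,4],
    [-0.04,0,9.8,0,0,0,4],
    [-0.04,0,10.5,0,0,0,4],
    [-0.04,0,10.8,0,0,0,4],
    [-0.04,0,10.8,0,0,0,4]
  ]
}}

```text
time: 12.4
tool_pos: [0.5158, -0.189, 0.0918]
eef_rot: [2.444, 1.974, 0.0]
ft_force: [-0.3, 0.4, -1.3]
width: 0.0457
grasp_force: 30.0
```

{"api": "send_rows", "payload": {
  "steps": [
    [0,0,0,0,0,0,4],
    [0,0,0,0,0,0,4],
    [0,0,0.1,0,0,0,4],
    [0,0,0.1,0,0,0,4],
    [0,0,0.1,0,0,0,4],
    [0,0,0.1,0,0,0,4],
    [0,0,0.1,0,0,0,4],
    [0,0,0.1,0,0,0,4]
  ]
}}

```text
time: 13.2
tool_pos: [0.5156, -0.1889, 0.0907]
eef_rot: [-2.444, -1.974, 0.0]
ft_force: [0.3, -0.0, -0.5]
width: 0.0458
grasp_force: 30.0
```

Run:
```python
from h import *
st()
```

```text
t 13.2 [ 0.5156 -0.1889  0.0907] yaw -12.16 tilt [-0.0001  0.    ] f [ 0.2565 -0.0092 -0.5476] w 0.04584500935084325 29.999798834323883 j [-0.3966  0.2548  2.0499  0.      0.8369 -0.1844]
```

{"api": "send_rows", "payload": {
  "steps": [
    [0,0,0.05,0,0,0,4],
    [0,0,0.1,0,0,0,4],
    [0,0,0.1,0,0,0,4],
    [0,0,0.1,0,0,0,4],
    [0,0,0.1,0,0,0,4.5],
    [0,0,0.1,0,0,0,5],
    [0,0,0.1,0,0,0,5.5],
    [0,0,0.1,0,0,0,6.5]
  ]
}}

```text
time: 14.0
tool_pos: [0.5155, -0.1889, 0.0894]
eef_rot: [-2.444, -1.974, 0.0]
ft_force: [-0.4, -0.5, -0.6]
width: 0.0609
grasp_force: 0.0
```

{"api": "send_rows", "payload": {
  "steps": [
    [0,0,0,0,0,0,7.5],
    [0,0,-2,0,0,0,7.5],
    [0,0,-5,0,0,0,7.5],
    [0,0,-9,0,0,0,8.8],
    [0,0,-13,0,0,0,8.8],
    [0,0,-17,0,0,0,8.8],
    [0,0,-18.8,0,0,0,8.8],
    [0,0,-18.8,0,0,0,8.8]
  ]
}}

```text
time: 14.8
tool_pos: [0.5175, -0.1897, 0.2818]
eef_rot: [2.439, 1.969, 0.006]
ft_force: [-0.2, 0.0, -1.1]
width: 0.0874
grasp_force: 0.0
```

Run:
```python
from h import *
st(); p,d,W=snap('wrist','w6'); z=W[...,2]
print('table',np.nanmedian(z[(z<.01)]))
roi=(abs(W[...,0]-.515)<.08)&(abs(W[...,1]+.19)<.08)
for lo,hi in ((.03,.045),(.063,.075)): rep(W,roi&(z>lo)&(z<hi))
go((.492,.235,.29,-80,8.8))
```

```text
t 14.8 [ 0.5175 -0.1897  0.2818] yaw -12.15 tilt [ 0.0072 -0.003 ] f [-0.213   0.0031 -1.0523] w 0.08739369629158837 0.0 j [-0.3965  0.0407  1.8987  0.      1.1944 -0.1844]
table -0.0009119999162501835
[312. 136.] 27 mean [ 0.5164 -0.1411  0.0375] zmed 0.041 rect [ 0.517  -0.1413] [ 0.3376 16.0553] 77.9880142211914
[320. 179.] 2444 mean [ 0.5148 -0.1903  0.037 ] zmed 0.037 rect [ 0.5144 -0.1918] [71.1063 46.507 ] 77.14733123779297
[322. 143.] 409 mean [ 0.526  -0.148   0.0687] zmed 0.0688 rect [ 0.5264 -0.1482] [ 9.5656 38.833 ] 77.1778564453125
[321. 221.] 369 mean [ 0.5074 -0.2291  0.0683] zmed 0.0687 rect [ 0.5076 -0.2299] [ 9.951  40.0169] 77.23685455322266
[40.96, -11.31, -1.15, 0.2, -0.08, 67.84, 8.8]
```

{"api": "send_rows", "payload": {
  "steps": [
    [4.5,-1.3,0,0,0,8,8.8],
    [9,-2.6,0,0,0,16,8.8],
    [13.5,-3.8,0,0,0,24,8.8],
    [18,-5,0,0,0,32,8.8],
    [22.5,-6.2,0,0,0,40,8.8],
    [27,-7.5,0,0,0,48,8.8],
    [31.5,-8.7,-0.5,0,0,56,8.8],
    [36,-10,-0.5,0,0,62,8.8]
  ]
}}

```text
time: 15.65
tool_pos: [0.4932, 0.1736, 0.28]
eef_rot: [3.11, 0.437, -0.006]
ft_force: [0.5, -0.1, 0.3]
width: 0.0879
grasp_force: 0.0
```

Run:
```python
from h import *
st(); go((.495,.230,.29,-80,8.8))
```

```text
t 15.7 [0.4932 0.1736 0.28  ] yaw -74.01 tilt [-0.0034 -0.0012] f [ 0.4737 -0.0863  0.2555] w 0.08788862433785426 0.0 j [ 0.2909 -0.0068  1.9505 -0.0002  1.2016  1.5827]
[1.72, -5.37, -1.01, 0.03, 0.21, 5.99, 8.8]
```

{"api": "send_rows", "payload": {
  "steps": [
    [0.6,-1.8,0,0,0,2,8.8],
    [1.2,-3.6,0,0,0,4,8.8],
    [1.7,-5.3,0,0,0,6,8.8],
    [1.7,-5.3,0,0,0,6,8.8],
    [1.7,-5.3,0,0,0,6,8.8],
    [1.7,-5.3,0,0,0,6,8.8],
    [1.7,-5.3,0,0,0,6,8.8],
    [1.7,-5.3,0,0,0,6,8.8]
  ]
}}

```text
time: 16.45
tool_pos: [0.4961, 0.2272, 0.2825]
eef_rot: [3.129, 0.281, 0.0]
ft_force: [0.3, -0.4, 0.5]
width: 0.0882
grasp_force: 0.0
```

Run:
```python
from h import *
st(); p,d,W=snap('wrist','w7'); z=W[...,2]
print('table',np.nanmedian(z[(z<.01)]))
roi=(abs(W[...,0]-.5)<.12)&(abs(W[...,1]-.23)<.15)
for lo,hi in ((.003,.009),(.0185,.0235),(.0235,.03)): print(lo);rep(W,roi&(z>lo)&(z<hi))
```

```text
t 16.4 [0.4961 0.2272 0.2825] yaw -79.73 tilt [ 0.     -0.0001] f [ 0.3236 -0.3599  0.4719] w 0.08823848579959331 0.0 j [ 0.3838  0.0336  1.9047 -0.0001  1.2032  1.7754]
table -0.0008652637214927594
0.003
[317. 109.] 7776 mean [0.5675 0.2482 0.0052] zmed 0.0051 rect [0.5648 0.2511] [ 59.5898 186.5219] 10.245254516601562
[273. 171.] 1881 mean [0.4855 0.2902 0.0051] zmed 0.0051 rect [0.488  0.2732] [49.2049 93.4731] 10.352193832397461
[369. 171.] 1410 mean [0.5063 0.1726 0.0052] zmed 0.0051 rect [0.5061 0.1738] [49.1828 45.9236] 10.064164161682129
[388. 262.] 34 mean [0.3877 0.1195 0.0062] zmed 0.0062 rect [0.3879 0.1184] [ 8.0521 18.8638] 24.232419967651367
0.0185
[323. 172.] 2095 mean [0.4987 0.2287 0.021 ] zmed 0.021 rect [0.498  0.2286] [46.349  66.2164] 10.594861030578613
[245. 168.] 26 mean [0.4876 0.3201 0.0212] zmed 0.021 rect [0.4874 0.3202] [23.939   0.7688] 10.07797908782959
[249. 189.] 28 mean [0.4626 0.3133 0.0218] zmed 0.0223 rect [0.4624 0.3135] [20.9837 10.0283] 45.4613037109375
[327. 193.] 173 mean [0.4741 0.2193 0.0216] zmed 0.0219 rect [0.4781 0.225 ] [ 16.8079 157.0337] 12.029146194458008
0.0235
[317. 170.] 4704 mean [0.4998 0.2359 0.025 ] zmed 0.025 rect [0.497  0.2355] [ 79.5288 194.1052] 10.252578735351562
```

View pics/w7.png

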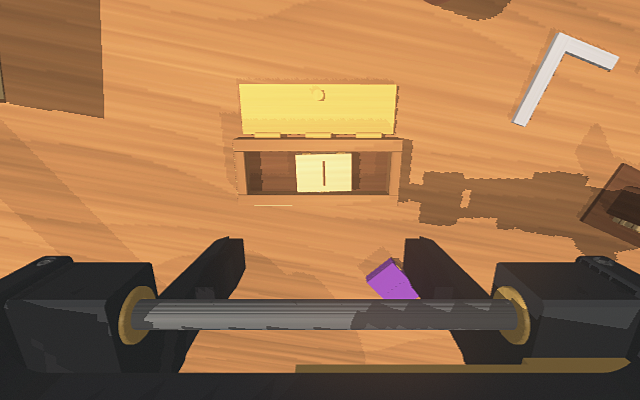

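The recess case is at (323,172), which is world (.498,.2287), turned 10.4°, with room at both ends. I'll take it by its ends.

Run:
```python
from h import *
go((.4983,.2287,.074,-79.6,8.8))
```

```text
[0.23, -0.1, 20.86, 0.0, -0.01, -0.13, 8.8]
```

{"api": "send_rows", "payload": {
  "steps": [
    [0.2,-0.1,4,0,0,0,8.8],
    [0.2,-0.1,8,0,0,0,8.8],
    [0.2,-0.1,12,0,0,0,8.8],
    [0.2,-0.1,15,0,0,0,8.8],
    [0.2,-0.1,17.5,0,0,0,8.8],
    [0.2,-0.1,19.5,0,0,0,8.8],
    [0.2,-0.1,20.9,0,0,0,8.8],
    [0.2,-0.1,20.9,0,0,0,8.8]
  ]
}}

```text
time: 17.3
tool_pos: [0.4974, 0.2289, 0.0723]
eef_rot: [3.128, 0.282, -0.003]
ft_force: [-0.5, 0.1, -0.5]
width: 0.088
grasp_force: 0.0
```

{"api": "send_rows", "payload": {
  "steps": [
    [0,0,0,0,0,0,6],
    [0,0,0,0,0,0,6],
    [0,0,0,0,0,0,6],
    [0,0,0,0,0,0,6],
    [0,0,0,0,0,0,6],
    [0,0,0,0,0,0,6],
    [0,0,-1,0,0,0,6],
    [0,0,-2,0,0,0,6]
  ]
}}

```text
time: 18.1
tool_pos: [0.4973, 0.2292, 0.0938]
eef_rot: [3.129, 0.283, -0.002]
ft_force: [0.6, -0.3, -0.5]
width: 0.0657
grasp_force: 30.0
```

Run:
```python
from h import *
st(); go((.4983,.2287,.16,-79.6,6),(.475,.035,.16,-79.6,6),(.475,.035,.08,-79.6,6))
```

```text
t 18.1 [0.4973 0.2292 0.0938] yaw -79.68 tilt [-0.001  -0.0003] f [ 0.6111 -0.3469 -0.5357] w 0.06570146042455051 29.959065914154053 j [0.3863 0.2483 2.0511 0.0001 0.8432 1.7768]
[0.08, 0.07, -6.62, 0.01, 0.06, -0.08, 6.0]
[-5.69, 18.71, -6.62, 0.01, 0.06, -0.08, 6.0]
[-5.68, 18.71, 1.38, 0.01, 0.06, -0.08, 6.0]
```

{"api": "send_rows", "payload": {
  "steps": [
    [0,0,-2.5,0,0,0,6],
    [0,0,-5,0,0,0,6],
    [-0.5,2,-6.6,0,0,0,6],
    [-1.8,6,-6.6,0,0,0,6],
    [-3,10,-6.6,0,0,0,6],
    [-4.2,14,-6.6,0,0,0,6],
    [-5.2,17,-6.6,0,0,0,6],
    [-5.7,18.7,-6.6,0,0,0,6]
  ]
}}

```text
time: 18.9
tool_pos: [0.4746, 0.0331, 0.1602]
eef_rot: [3.129, 0.28, 0.001]
ft_force: [-0.6, -0.1, -1.5]
width: 0.0655
grasp_force: 30.0
```

{"api": "send_rows", "payload": {
  "steps": [
    [0,0,0,0,0,0,6],
    [0,0,2,0,0,0,6],
    [0,0,4,0,0,0,6],
    [0,0,6,0,0,0,6],
    [0,0,7.5,0,0,0,6],
    [0,0,8.5,0,0,0,6],
    [0,0,8.7,0,0,0,6],
    [0,0,8.7,0,0,0,6]
  ]
}}

```text
time: 19.7
tool_pos: [0.4754, 0.0355, 0.0726]
eef_rot: [-3.129, -0.283, 0.0]
ft_force: [0.1, -1.0, -0.1]
width: 0.0657
grasp_force: 30.0
```

Run:
```python
from h import *
st()
```

```text
t 19.7 [0.4754 0.0355 0.0726] yaw -79.65 tilt [-0.0001  0.0001] f [ 0.1421 -1.0064 -0.0624] w 0.06574134350633143 29.959104359149933 j [0.0223 0.164  2.2091 0.0002 0.7686 1.4124]
```

Lower 4 mm more, release, then rise.

{"api": "send_rows", "payload": {
  "steps": [
    [0,0,0.15,0,0,0,6],
    [0,0,0.3,0,0,0,6],
    [0,0,0.4,0,0,0,6],
    [0,0,0.42,0,0,0,6],
    [0,0,0.42,0,0,0,6.8],
    [0,0,0.42,0,0,0,7.5],
    [0,0,0.42,0,0,0,8.8],
    [0,0,0.42,0,0,0,8.8]
  ]
}}

```text
time: 20.5
tool_pos: [0.4752, 0.0351, 0.0683]
eef_rot: [-3.129, -0.283, 0.0]
ft_force: [-0.3, -0.7, 0.7]
width: 0.0877
grasp_force: 0.0
```

{"api": "send_rows", "payload": {
  "steps": [
    [0,0,0,0,0,0,8.8],
    [0,0,-3,0,0,0,8.8],
    [0,0,-7,0,0,-8,8.8],
    [0,0,-11,0,0,-16,8.8],
    [0,0,-15,0,0,-24,8.8],
    [0,0,-19,0,0,-32,8.8],
    [0,0,-21,0,0,-40,8.8],
    [0,0,-21,0,0,-48,8.8]
  ]
}}

```text
time: 21.3
tool_pos: [0.4774, 0.0352, 0.283]
eef_rot: [2.736, 1.537, 0.012]
ft_force: [-0.1, 0.2, -0.6]
width: 0.0881
grasp_force: 0.0
```

{"api": "send_rows", "payload": {
  "steps": [
    [0,0,0,0,0,-8,8.8],
    [0,0,0,0,0,-16,8.8],
    [0,0,0,0,0,-24,8.8],
    [0,0,0,0,0,-32,8.8],
    [0,0,0,0,0,-40,8.8],
    [0,0,0,0,0,-42,8.8],
    [0,0,0,0,0,-42,8.8],
    [0,0,0,0,0,-42,8.8]
  ]
}}

```text
time: 22.1
tool_pos: [0.4751, 0.0351, 0.2782]
eef_rot: [-2.014, -2.411, 0.0]
ft_force: [-0.0, 0.2, 0.4]
width: 0.0878
grasp_force: 0.0
```

Run:
```python
from h import *
st(); p,d,W=snap('wrist','w8'); z=W[...,2]
print('table',np.nanmedian(z[(z<.01)]))
roi=(abs(W[...,0]-.475)<.08)&(abs(W[...,1]-.035)<.08)
rep(W,roi&(z>.012)&(z<.02))
```

```text
t 22.1 [0.4751 0.0351 0.2782] yaw 10.26 tilt [-0.0002  0.    ] f [-0.0148  0.2391  0.3759] w 0.08784841926158077 0.0 j [ 0.0214 -0.1003  2.0424  0.      1.1997 -0.1577]
table -0.0008777784625724205
[323. 173.] 2086 mean [0.474  0.0363 0.015 ] zmed 0.015 rect [0.474  0.0357] [46.6691 65.9495] 10.055930137634277
```

Run:
```python
from h import *
go((.474,.0357,.068,10.1,8.8))
```

```text
[0.08, -0.1, 21.02, -0.01, -0.0, 0.17, 8.8]
```

{"api": "send_rows", "payload": {
  "steps": [
    [0.1,-0.1,4,0,0,0.2,8.8],
    [0.1,-0.1,8,0,0,0.2,8.8],
    [0.1,-0.1,12,0,0,0.2,8.8],
    [0.1,-0.1,16,0,0,0.2,8.8],
    [0.1,-0.1,19,0,0,0.2,8.8],
    [0.1,-0.1,20.5,0,0,0.2,8.8],
    [0.1,-0.1,21,0,0,0.2,8.8],
    [0.1,-0.1,21,0,0,0.2,8.8]
  ]
}}

```text
time: 22.95
tool_pos: [0.4737, 0.0359, 0.0678]
eef_rot: [-2.017, -2.407, 0.002]
ft_force: [-0.1, -0.3, 0.7]
width: 0.088
grasp_force: 0.0
```

{"api": "send_rows", "payload": {
  "steps": [
    [0,0,0,0,0,0,4],
    [0,0,0,0,0,0,4],
    [0,0,0,0,0,0,4],
    [0,0,0,0,0,0,4],
    [0,0,0,0,0,0,4],
    [0,0,0,0,0,0,4],
    [0,0,0,0,0,0,4],
    [0,0,0,0,0,0,4]
  ]
}}

```text
time: 23.75
tool_pos: [0.4743, 0.0359, 0.0686]
eef_rot: [2.017, 2.409, 0.0]
ft_force: [-1.3, 1.0, 4.7]
width: 0.0457
grasp_force: 29.9
```

{"api": "send_rows", "payload": {
  "steps": [
    [0,0,-2,0,0,0,4],
    [0,0,-5,0,0,0,4],
    [0,0,-9,0,0,0,4],
    [0,0,-13,0,0,0,4],
    [0,0,-14.2,0,0,0,4],
    [0,0,-14.2,0,0,0,4],
    [0,0,-14.2,0,0,0,4],
    [0,0,-14.2,0,0,0,4]
  ]
}}

```text
time: 24.55
tool_pos: [0.4725, 0.0359, 0.2077]
eef_rot: [-2.015, -2.406, 0.005]
ft_force: [0.2, -0.0, -0.2]
width: 0.0455
grasp_force: 29.9
```

Run:
```python
from h import *
st(); go((.5155,-.189,.21,-12.2,4))
```

```text
t 24.6 [0.4725 0.0359 0.2077] yaw 10.12 tilt [-0.0045 -0.0001] f [ 0.1971 -0.0119 -0.2374] w 0.045543338853910834 29.944324493408203 j [ 0.0232 -0.0351  2.1197 -0.      1.0616 -0.1534]
[-22.89, 0.28, -0.24, -0.26, 0.01, 22.32, 4.0]
```

{"api": "send_rows", "payload": {
  "steps": [
    [-3.8,0,0,0,0,4,4],
    [-7.6,0,0,0,0,8,4],
    [-11.4,0,0,0,0,12,4],
    [-15.2,0,0,0,0,16,4],
    [-19,0,0,0,0,20,4],
    [-22,0.1,0,0,0,22.3,4],
    [-22.9,0.1,0,0,0,22.3,4],
    [-22.9,0.1,0,0,0,22.3,4]
  ]
}}

```text
time: 25.35
tool_pos: [0.5145, -0.1899, 0.2083]
eef_rot: [-2.443, -1.97, 0.002]
ft_force: [-0.6, 1.2, -0.3]
width: 0.0459
grasp_force: 29.9
```

{"api": "send_rows", "payload": {
  "steps": [
    [0,0,0,0,0,0,4],
    [0,0,0,0,0,0,4],
    [0,0,0,0,0,0,4],
    [0,0,0,0,0,0,4],
    [0,0,0,0,0,0,4],
    [0,0,0,0,0,0,4],
    [0,0,0,0,0,0,4],
    [0,0,0,0,0,0,4]
  ]
}}

```text
time: 26.15
tool_pos: [0.5153, -0.1894, 0.2104]
eef_rot: [2.445, 1.973, 0.0]
ft_force: [-0.5, -0.4, -0.6]
width: 0.0457
grasp_force: 29.9
```

Run:
```python
from h import *
st(); go((.5155,-.189,.107,-12.2,4))
p,d,W=snap('wrist','w9');T=toolT()
def tl(P): return (P-T[:3,3])@T[:3,:3]
for r in range(196,214,2): print(r,tl(W[r,324]))
g=cv2.cvtColor(p,cv2.COLOR_RGB2GRAY); print(g[255:280,324]); print([(r,tl(W[r,324])[0].round(4)) for r in range(258,276,3)])
```

```text
t 26.1 [ 0.5153 -0.1894  0.2104] yaw -12.18 tilt [ 0.0001 -0.    ] f [-0.5444 -0.4103 -0.5771] w 0.0456844739072517 29.94440495967865 j [-0.3975  0.104   1.9703  0.      1.0673 -0.1849]
[0.04, 0.01, 10.34, 0.01, 0.0, 0.02, 4.0]
196 [ 0.0005 -0.0002  0.1732]
198 [ 0.0325 -0.0002  0.0643]
200 [ 0.0328 -0.0002  0.0602]
202 [ 0.0326 -0.0002  0.0574]
204 [ 0.0322 -0.0002  0.0555]
206 [ 0.0314 -0.0002  0.0548]
208 [ 0.0306 -0.0002  0.0542]
210 [ 0.0299 -0.0002  0.0532]
212 [ 0.0286 -0.0002  0.054 ]
[229 229 229 228 229 229 231 242 159 113 117 119 113 141 241 232 229 228
 228 228 228 228 228 228 228]
[(258, np.float64(0.0034)), (261, np.float64(0.0017)), (264, np.float64(0.0)), (267, np.float64(-0.001)), (270, np.float64(-0.0033)), (273, np.float64(-0.0054))]
```

{"api": "send_rows", "payload": {
  "steps": [
    [0,0,2,0,0,0,4],
    [0,0,4.5,0,0,0,4],
    [0,0,6.5,0,0,0,4],
    [0,0,8,0,0,0,4],
    [0,0,9.2,0,0,0,4],
    [0,0,9.9,0,0,0,4],
    [0,0,10.2,0,0,0,4],
    [0,0,10.2,0,0,0,4]
  ]
}}

```text
time: 27.0
tool_pos: [0.5155, -0.1894, 0.1084]
eef_rot: [2.445, 1.973, 0.0]
ft_force: [0.6, 0.4, -0.5]
width: 0.0457
grasp_force: 29.9
```

{"api": "send_rows", "payload": {
  "steps": [
    [0,0,0.05,0,0,0,4],
    [0,0,0.1,0,0,0,4],
    [0,0,0.15,0,0,0,4],
    [0,0,0.2,0,0,0,4],
    [0,0,0.2,0,0,0,4],
    [0,0,0.2,0,0,0,4],
    [0,0,0.2,0,0,0,4],
    [0,0,0.2,0,0,0,4]
  ]
}}

```text
time: 27.8
tool_pos: [0.5155, -0.1894, 0.1067]
eef_rot: [2.444, 1.973, 0.0]
ft_force: [-0.1, -0.2, 2.8]
width: 0.0457
grasp_force: 29.9
```

Run:
```python
from h import *
st()
```

```text
t 27.8 [ 0.5155 -0.1894  0.1067] yaw -12.18 tilt [ 0.0005 -0.0002] f [-0.0863 -0.1618  2.7753] w 0.045676603035708585 29.945427775382996 j [-0.3975  0.2316  2.0423  0.      0.8671 -0.1849]
```

{"api": "send_rows", "payload": {
  "steps": [
    [0,0,0,0,0,0,4.6],
    [0,0,0,0,0,0,5.2],
    [0,0,0,0,0,0,6],
    [0,0,0,0,0,0,6],
    [0,0,0.9,0,0,0,6],
    [0,0,1.8,0,0,0,6],
    [0,0,2.6,0,0,0,6],
    [0,0,2.6,0,0,0,6]
  ]
}}

```text
time: 28.6
tool_pos: [0.5139, -0.1888, 0.0782]
eef_rot: [-2.442, -1.971, 0.003]
ft_force: [-0.3, -0.3, 0.1]
width: 0.0602
grasp_force: 0.0
```

{"api": "send_rows", "payload": {
  "steps": [
    [0,0,0,0,0,0,6],
    [0,0,0,0,0,0,5.5],
    [0,0,0,0,0,0,5],
    [0,0,0,0,0,0,4.8],
    [0,0,0,0,0,0,4.6],
    [0,0,0,0,0,0,4.4],
    [0,0,0,0,0,0,4.4],
    [0,0,0,0,0,0,4.4]
  ]
}}

```text
time: 29.4
tool_pos: [0.5157, -0.1895, 0.0807]
eef_rot: [2.444, 1.973, 0.001]
ft_force: [0.9, 0.5, 2.7]
width: 0.0459
grasp_force: 30.0
```

Run:
```python
from h import *
st()
```

```text
t 29.4 [ 0.5157 -0.1895  0.0807] yaw -12.18 tilt [ 0.0008 -0.0003] f [0.8982 0.4903 2.6972] w 0.04589949436537092 29.995770072564483 j [-0.3975  0.2699  2.0542  0.      0.8167 -0.1849]
```

Squared to 46 mm. Open, rise and look.

{"api": "send_rows", "payload": {
  "steps": [
    [0,0,0,0,0,0,4.8],
    [0,0,0,0,0,0,5.4],
    [0,0,0,0,0,0,6],
    [0,0,0,0,0,0,7],
    [0,0,-1,0,0,0,7],
    [0,0,-3,0,0,0,7],
    [0,0,-6,0,0,0,7],
    [0,0,-10,0,0,0,7]
  ]
}}

```text
time: 30.2
tool_pos: [0.514, -0.1887, 0.1801]
eef_rot: [-2.442, -1.971, 0.003]
ft_force: [0.7, 0.1, -0.2]
width: 0.07
grasp_force: 0.0
```

{"api": "send_rows", "payload": {
  "steps": [
    [-1,0,-3,0,0,0,8.8],
    [-3,0,-6,0,0,0,8.8],
    [-6,0,-9,0,0,0,8.8],
    [-9,0,-11,0,0,0,8.8],
    [-10,0,-11,0,0,0,8.8],
    [-10,0,-11,0,0,0,8.8],
    [-10,0,-11,0,0,0,8.8],
    [-10,0,-11,0,0,0,8.8]
  ]
}}

```text
time: 31.0
tool_pos: [0.4937, -0.2856, 0.2884]
eef_rot: [-2.441, -1.972, 0.001]
ft_force: [0.1, 0.4, -0.1]
width: 0.0878
grasp_force: 0.0
```

Run:
```python
from h import *
st(); p,d,W=snap('wrist','w10'); z=W[...,2]
roi=(abs(W[...,0]-.515)<.08)&(abs(W[...,1]+.19)<.08)
for lo,hi in ((.048,.058),(.063,.075)): rep(W,roi&(z>lo)&(z<hi))
c=np.argwhere(roi&(z>.048)&(z<.058)).mean(0).astype(int); print(c)
a=max(c[0]-90,0);b=max(c[1]-120,0)
crop=p[a:a+180,b:b+240,::-1]; s,_,Ws=snap('scene','s10'); zs=Ws[...,2]
s2=s[140:240,200:320,::-1]
w=np.hstack([cv2.resize(crop,(480,360),interpolation=2),cv2.resize(s2,(300,250),interpolation=2).copy() if 0 else cv2.copyMakeBorder(cv2.resize(s2,(312,260),interpolation=2),0,100,0,0,0)])
cv2.imwrite('pics/c10.png',w)
```

```text
t 31.0 [ 0.4937 -0.2856  0.2884] yaw -12.13 tilt [-0.0027  0.0023] f [ 0.1356  0.4118 -0.1072] w 0.08781790802792849 0.0 j [-0.5684  0.0784  1.8463  0.0005  1.2204 -0.3568]
[328.  44.] 93 mean [ 0.5254 -0.1535  0.0534] zmed 0.0532 rect [ 0.525  -0.1532] [ 1.3476 38.7405] 76.7117691040039
[326.  84.] 3183 mean [ 0.5153 -0.189   0.0529] zmed 0.0529 rect [ 0.515  -0.1898] [65.4201 46.6949] 77.98905944824219
[329.  35.] 565 mean [ 0.5264 -0.1492  0.0685] zmed 0.0686 rect [ 0.5265 -0.1488] [10.3428 39.5203] 77.16954040527344
[326. 128.] 397 mean [ 0.5072 -0.2302  0.0686] zmed 0.0687 rect [ 0.5073 -0.2302] [ 9.6348 39.3101] 76.94869995117188
[ 83 325]
```

View pics/c10.png

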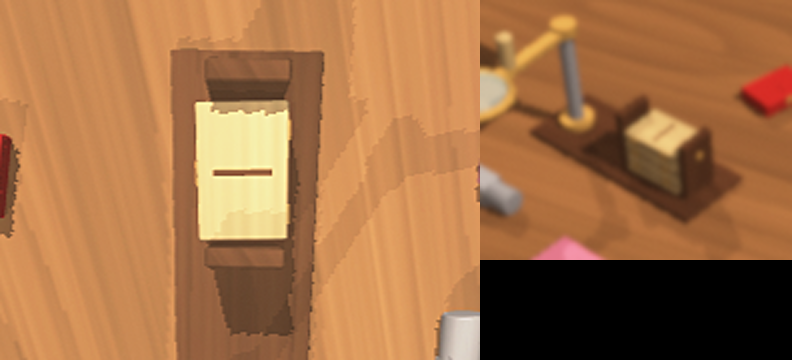

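The three cases look square, with the top lid at (.515,-.1898) against the bottom one at (.515,-.1896). I'll compare the lid line positions of all three from the saved views.

Run:
```python
from h import *
cy,sy=np.cos(np.radians(77.6)),np.sin(np.radians(77.6)); Y=np.array([cy,sy])
for n,zl in(('w3',.021),('w6',.037),('w10',.053)):
    f=np.load(f'pics/{n}.npz'); W=pts('wrist',f['d'],f['T']); g=cv2.cvtColor(f['p'],cv2.COLOR_RGB2GRAY)
    near=np.hypot(W[...,0]-.515,W[...,1]+.1896)<.016
    m=near&(abs(W[...,2]-zl)<.004); l=m&(g<150); Q=W[l][:,:2]
    # weighted darkness
    lid=(np.hypot(W[...,0]-.515,W[...,1]+.1896)<.05)&(abs(W[...,2]-zl)<.002); s=(W[lid][:,:2]-[.515,-.1896])@Y
    u=(W[lid][:,:2]-[.515,-.1896])@np.array([sy,-cy])
    print(n,l.sum(),Q.mean(0),'line s %.4f'%((Q-[.515,-.1896])@Y).mean(),'lid s',np.percentile(s,[.5,99.5]),'u',np.percentile(u,[.5,99.5]))
```

```text
w3 74 [ 0.5182 -0.1886] line s 0.0017 lid s [-0.0366  0.0302] u [-0.0228  0.0221]
w6 56 [ 0.5158 -0.19  ] line s -0.0002 lid s [-0.0366  0.0329] u [-0.0229  0.0227]
w10 87 [ 0.5153 -0.1904] line s -0.0007 lid s [-0.0328  0.0375] u [-0.0226  0.023 ]
```

{"api": "send_rows", "payload": {
  "steps": [
    [1.2,2.2,0,4,0,0,8.8],
    [2.4,4.4,0,9,0,0,8.8],
    [3.6,6.6,0,14,0,0,8.8],
    [4.9,8.8,0,19,0,0,8.8],
    [6.1,11,0,24,0,0,8.8],
    [7.3,13,0.4,29,0,0,8.8],
    [8.5,15,0.8,33,0,0,8.8],
    [9.7,17,0.8,35,0,0,8.8]
  ]
}}

```text
time: 31.9
tool_pos: [0.6818, -0.2265, 0.2792]
eef_rot: [-2.032, -1.643, 0.523]
ft_force: [-0.5, -0.5, 0.1]
width: 0.0881
grasp_force: 0.0
```

{"api": "send_rows", "payload": {
  "steps": [
    [0,0,0,0,0,0,8.8],
    [0,0,0,0,0,0,8.8],
    [0,0,0,0,0,0,8.8],
    [0,0,0,0,0,0,8.8],
    [0,0,0,0,0,0,8.8],
    [0,0,0,0,0,0,8.8],
    [0,0,0,0,0,0,8.8],
    [0,0,0,0,0,0,8.8]
  ]
}}

```text
time: 32.7
tool_pos: [0.6807, -0.2283, 0.2826]
eef_rot: [-2.038, -1.645, 0.518]
ft_force: [0.5, 0.0, -0.4]
width: 0.0882
grasp_force: 0.0
```

Run:
```python
from h import *
st(); p,d,W=snap('wrist','w11'); 
E2=np.array([[np.sin(np.radians(77.6)),-np.cos(np.radians(77.6))],[np.cos(np.radians(77.6)),np.sin(np.radians(77.6))]])
L=(W[...,:2]-[.515,-.1896])@E2.T; x,y,z=L[...,0],L[...,1],W[...,2]
for a,b in((.008,.018),(.024,.034),(.040,.050)):
    m=(z>a)&(z<b)&(abs(x-.023)<.006)&(abs(y)<.0365)
    print(m.sum(),'x med %.4f'%np.median(x[m]) if m.any() else '', 'y',np.percentile(y[m],[.5,99.5]) if m.any() else '')
r,c=np.argwhere((abs(x)<.03)&(abs(y)<.05)&(z>.02)&(z<.075)).mean(0).astype(int);print(r,c)
a=max(r-75,0);b=max(c-100,0)
cv2.imwrite('pics/c11.png',cv2.resize(p[a:a+150,b:b+200,::-1],(800,600),interpolation=2))
```

```text
t 32.7 [ 0.6807 -0.2283  0.2826] yaw -12.20 tilt [-0.5604  0.1211] f [ 0.5387  0.0498 -0.407 ] w 0.08820452227771455 0.0 j [-0.3321  0.6902  1.1238 -0.073   1.9339 -0.1238]
177 x med 0.0229 y [-0.0319  0.0333]
204 x med 0.0230 y [-0.0318  0.0333]
222 x med 0.0230 y [-0.032   0.0328]
166 324
```

View pics/c11.png

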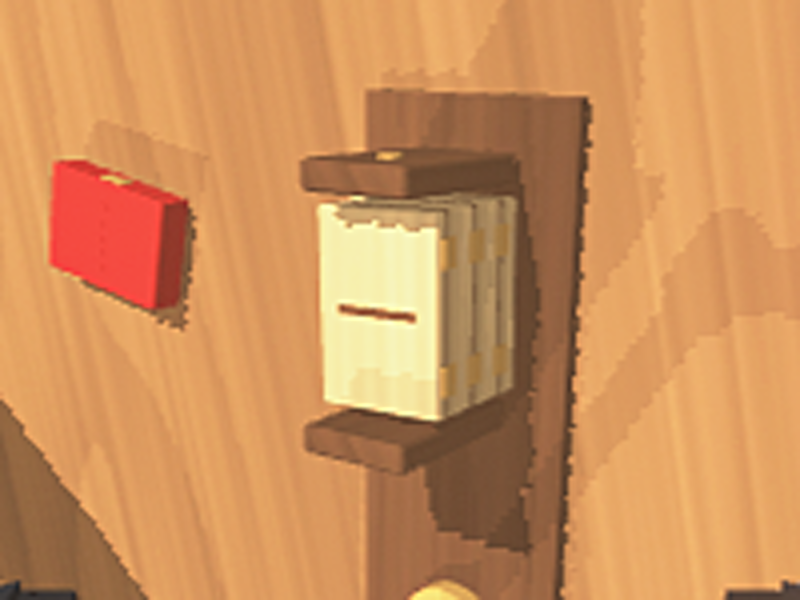

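The side view shows all three cases flush: faces in x agree to 0.1 mm and ends in y to about 0.5 mm. The gripper is clear, so I'm handing in.

```bash
python3 -c "
from rig import arm
print(arm.close_job())"
```

```text
the job is handed in; nothing more can be done
None
```

The job is handed in at about 33 s: the magnifier is swung about a quarter turn away from the robot and clear, and all three cases are stacked lids up in the stand, flush to about 0.5 mm.

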